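# Zero the coil meter at the soil-lab bench

## Task

Zero the coil meter. First lift the wound copper coil straight up off its steel core post and set it down gently, standing flat on the cork mat; then swing the clear flip cover over the trim dial right back until it stays propped open by itself, and finally turn the dial so that its white pointer is on the green mark. Leave the cover open, and do not disturb the flask, the beaker or the jar.

Things in the scene. Friction and masses are not known exactly. Their poses are not given: they have to be found in the camera images.
- coil_center (a point): Centre, half-way up, of the loose wound coil: an upright ring of copper winding between white end rings, 47 mm outer diameter, 40 mm tall, with an 18 mm through hole, about 150 g. At the start it sits round the core post, its underside 20 mm above the bench. z is the coil's axis.
- post_top (a point): Centre of the top of the fixed upright steel core post, 12 mm diameter, 78 mm above the bench. It stands on a grey round base of 76 mm diameter and 20 mm height; the coil resting on that base leaves the post's top 18 mm showing above it.
- mat: Square cork mat fixed to the bench, 120 x 120 mm and 4 mm thick; origin at the centre of its underside, x and y along its sides.
- console: White meter console fixed to the bench, 160 mm deep (x) x 130 mm wide (y), its flat top panel 60 mm above the bench; origin at the centre of its underside, x points from its front (display side, towards the robot) to its rear (hinge side), z up. The trim dial's upright axis is at x = +32 mm, y = 0. The cover's hinge line is along y at x = +82 mm, 60.5 mm above the bench.
- cover_tongue (a point): Grip point on the orange tongue of the clear flip cover. The tongue is a flat tab 30 mm wide (along the hinge line), 8 mm thick, standing out freely 45 mm from the upper edge of the cover's front wall; this point is at its mid width and mid thickness, 29 mm out from that wall and 16 mm from the tongue's free end. Closed, it is about 110 mm above the bench and 43 mm in front of the console's centre, with its x axis level pointing to the hinge. The axes turn with the cover.
- cover_hinge (a point): Middle of the cover's hinge line (at the rear edge of the console's top). The tongue point lies 125 mm in front of it and 49 mm above it when closed, so it travels on an arc of 134 mm radius. y is the hinge line.
- cover (a joint): Angle of the clear flip cover (a box 96 mm square in plan, 54 mm high, open below, 140 g, over the dial), rad: 0 closed, growing as the tongue goes up and over to the rear; stop at 1.9. No spring, a lightly damped hinge: let go below about 1.0 it falls shut, beyond about 1.1 it falls open on to the stop and stays there, leaning back behind the hinge, clear of the dial.
- dial_grip (a point): On the trim dial's upright axis, at the height to grip it, 96 mm above the bench. The black dial has an upright grip bar 40 mm long, 14 mm thick, its top 106 mm above the bench, rising 35 mm from a flat round skirt 45 mm in diameter. Its x axis is along the bar, pointing away from the pointer end.
- dial (a joint): Angle of the trim dial, rad, growing clockwise seen from above, from 0 to 2.4. At 0 the white pointer (a white line on the bar's top from its centre to one end) points to the console's front. It has slight friction and stays where left.
- pointer (a point): Point that the white pointer indicates: 28 mm from the dial's axis in the pointer's direction, level with the dial's skirt. It turns with the dial.
- green_mark (a point): Centre of the green mark, 28 mm from the dial's axis, on the flat grey set ring (66 mm diameter, 3 mm thick) under the dial. The ring is locked; always clockwise from the pointer at the start, by 0.7 to 1.5 rad.
- flask: Bystander: loose amber glass flask with long neck and white stopper, 80 mm diameter, 183 mm tall; origin under its centre.
- beaker: Bystander: loose open steel beaker, 72 mm diameter, 100 mm tall; origin under its centre.
- jar: Bystander: loose small jar, white with a blue cap, 48 mm diameter, 55 mm tall; origin under its centre.
Not all that is in view belongs to the job. Of the things that look like the part that bears coil_center, the middle-sized one is meant. Of the things that look like the mat, take the one that is farthest from the robot's base at the start.

How it is judged:
By the outcome, as a careful person would: the job done as asked, in the order asked, and still so for the second after the job is handed in, with the robot touching nothing.
It also fails if it takes over 72 s, if anything falls off the work surface, if the arm or the gripper's body presses on something with over 40 N, if the wrist force passes 120 N, or if a joint passes its speed limit or range.

## Robot

A 6-joint arm with a two-finger parallel gripper is mounted at the origin on the work surface. World frame = base frame: x ahead of the robot, y to its left, z up, the work surface at z = 0. Lengths are in mm, angles in rad, forces in N, time in s.
With the tool pointing down it reaches from about 350 to 975 mm from the base axis. Payload 7.1 kg.
Tool frame: the origin (TCP) lies midway between the tips of the shut fingers; the grasp point (between the pads) lies 19 mm behind it; z points along the fingers, y is the line along which they close (so a half turn about z gives the same grasp; the last joint's range is limited). The gripper opens to 88 mm and grips with 3 to 60 N. Pads are 20 mm wide; open, the fingers measure 115 mm over their backs; the gripper's body (75 mm by 178 mm) begins 61 mm behind the grasp point.
Start: joints at [1.226, 0.423, 1.63, -0, 1.089, -0.019], TCP at [200.01, 592.115, 197.275] pointing down, gripper open.
Joint ranges: [-3, 3], [-0.9, 2.11], [0.09, 2.58], [-1.31, 4.45], [0.11, 2.69], [-2.54, 2.54]. Speed limits (rad/s): [2.39, 2.39, 3.01, 3.14, 3.14, 3.14].

## Interface

Orientations are given as a rotation vector (axis times angle).
In Python, from workcell import ctrl gives the robot as it stands.
- The arm moves only by the shell command python3 -m inch 'ROWS' [OPENING]. ROWS is JSON, a list of rows, each an object with "xyz": the shift along the tool's x, y, z in mm, a list of three; "rot": the turn, a rotation vector about the tool's x, y, z in rad, a list of three. In form: [{"xyz": [dx, dy, dz], "rot": [ax, ay, az]}, ...]. A call has 1 to 12 rows; each row is the pose to reach, as a shift and turn from the pose commanded when the call began, along the tool's axes at that moment; what a row does not reach only later rows make up. A row lasts 1/12 s, in which the tool goes at most 41.7 mm and 7.16 degrees, less where a joint would pass 70% of its speed; a pose out of reach is approached as far as the arm can. A call with a gripper value outside its range is refused whole. OPENING is the closure in counts, from 0 (fully open) to 255 (shut), set as the call begins (- or left out, the last holds). The fingers move at their own pace and stop on an object; the grip force is fixed at half the most. Time passes only in rows, so rows that repeat a pose let the fingers close. It gives the time, the measured TCP pose, the force, the opening and the grip force at its end, in the units of the state.
- ctrl.get_obs(): the state, without advancing time (a new reading comes with each control period).
- ctrl.get_image(name): name is "scene" or "side" or "wrist"; returns the picture (384x512x3 uint8, red, green, blue); there is no depth.
- ctrl.camera_model(name): a dict with "fx", "fy", "cx", "cy" (pixels), "position" and "attitude" of the camera in the world. Camera axes: x right, y up, looking along -z (the intrinsics and any distortion apply to the point x, -y, -z); pixel columns grow to the right and rows downward; lengths in mm; the calibration is good to about 2 mm. A picture is of the moment at which its call begins: read the wrist's pose just before it. camera_model takes no time and is no camera call; for the wrist camera it gives the pose at the moment of the call.
- ctrl.close_job(): hands the job in; it is judged then, once.
The state is a dict: "t": time; "qpos": joint angles; "qvel": joint speeds; "joint_torque": joint torques, N m; "ee_pos": TCP position; "orientation": TCP orientation; "ft_force": force on the tool from outside, world axes, zero at the start; "moment": the same for the moment, N m; "width": finger opening in mm; "grasp_force": force on a finger pad.
Only numpy, scipy, OpenCV 4.12 (cv2) and the standard library are available. Lean on these libraries where they do the work, as an engineer would, in place of code of your own. Each camera call takes 0.05 s, during which the arm holds its last target. There are 200 camera calls.

## Working session

There is one attempt and no reset: what is moved stays moved. The work goes in short steps, Python scripts to look and compute and a shell command to move; the robot and the scene stay as the last step left them, time stands still between calls to the robot, and variables do not carry over. Pictures are saved under pics/ and viewed, at most 10 in all, crops included, and the job is handed in when it is done.

```bash
ls; mkdir -p pics; cat > h.py <<'E'
import numpy as np, cv2
from scipy.spatial.transform import Rotation as R
from workcell import ctrl
def cam(n):
    m=ctrl.camera_model(n); return m
def rot(a):
    a=np.array(a,float)
    return a if a.shape==(3,3) else R.from_rotvec(a).as_matrix()
def ray(m,u,v):
    d=np.array([(u-m['cx'])/m['fx'],-(v-m['cy'])/m['fy'],-1.0])
    return np.array(m['position'],float), rot(m['attitude'])@d
def onz(m,u,v,z):
    p,d=ray(m,u,v); return p+d*(z-p[2])/d[2]
def proj(m,P):
    c=rot(m['attitude']).T@(np.array(P,float)-np.array(m['position'],float))
    return m['cx']+m['fx']*c[0]/-c[2], m['cy']+m['fy']*(-c[1])/-c[2]
def tri(rs):
    A=np.zeros((3,3));b=np.zeros(3)
    for p,d in rs:
        d=d/np.linalg.norm(d);M=np.eye(3)-np.outer(d,d);A+=M;b+=M@p
    return np.linalg.solve(A,b)
def save(n,im): cv2.imwrite('pics/'+n+'.png',im[:,:,::-1])
E
python3 - <<'E'
from h import *
a=ctrl.get_image('scene');b=ctrl.get_image('side');
np.save('scene.npy',a);np.save('side.npy',b)
save('a',cv2.resize(a,(800,600)));save('b',cv2.resize(b,(800,600)))
for n in('scene','side','wrist'):print(n,ctrl.camera_model(n))
print(ctrl.get_obs())
E
```

```text
pics
scene {'fx': 400.6407608611203, 'fy': 400.6407608611203, 'cx': 255.89411866180646, 'cy': 185.70779417973355, 'position': array([1060.31019904,  578.72250071,  850.42771029]), 'attitude': array([0.3829526 , 0.93566092, 2.25534449])}
side {'fx': 406.2780489548388, 'fy': 406.2780489548388, 'cx': 256.83420980721803, 'cy': 191.2247335236389, 'position': array([   9.94254742, -515.8121602 ,  661.33689946]), 'attitude': array([ 0.87859197, -0.35099833, -0.73726774])}
wrist {'fx': 330.01495061814506, 'fy': 330.01495061814506, 'cx': 252.80977730097592, 'cy': 189.92231103195422, 'position': array([121.55421439, 618.7149786 , 383.03467791]), 'attitude': array([-0.26520313, -0.18735702,  1.2339518 ])}
{'t': 0.1, 'qpos': array([ 1.22597421e+00,  4.23750260e-01,  1.63059778e+00,  1.96288125e-05,
        1.08860296e+00, -1.89935984e-02]), 'qvel': array([ 2.56346101e-04, -9.10319763e-04, -3.31085077e-03,  1.52017451e-03,
       -9.67751296e-05, -1.77797074e-03]), 'joint_torque': array([-8.68894058e-04, -5.45610809e+01, -2.74321282e+01,  6.44587073e-02,
        1.89457677e-02, -3.44927525e-05]), 'ee_pos': array([199.84541798, 591.62765709, 196.59450475]), 'orientation': array([-5.09520623e-01, -3.09973183e+00,  2.09336435e-03]), 'ft_force': array([-0.55032328,  0.12975099,  1.0809956 ]), 'moment': array([-0.01731133, -0.03999961,  0.00227397]), 'grasp_force': 0.0, 'width': 87.58766049166441}
```

View pics/a.png

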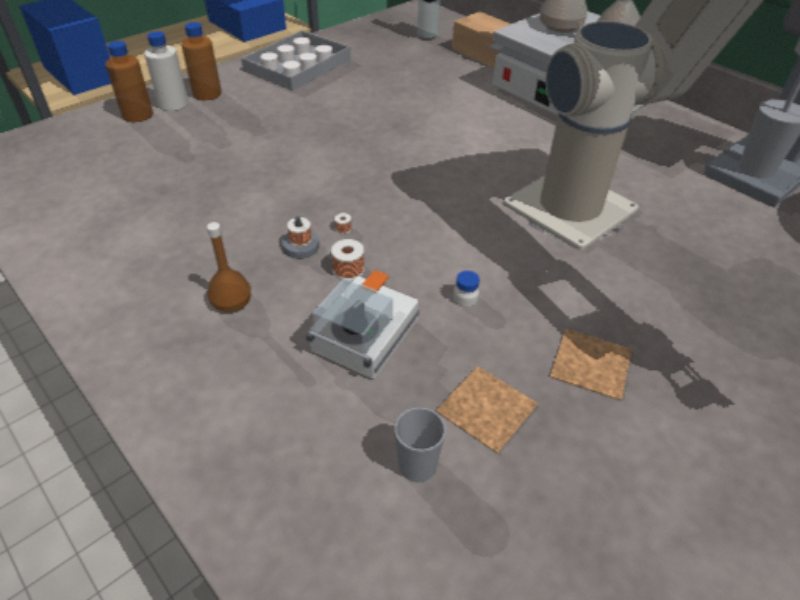

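View pics/b.png

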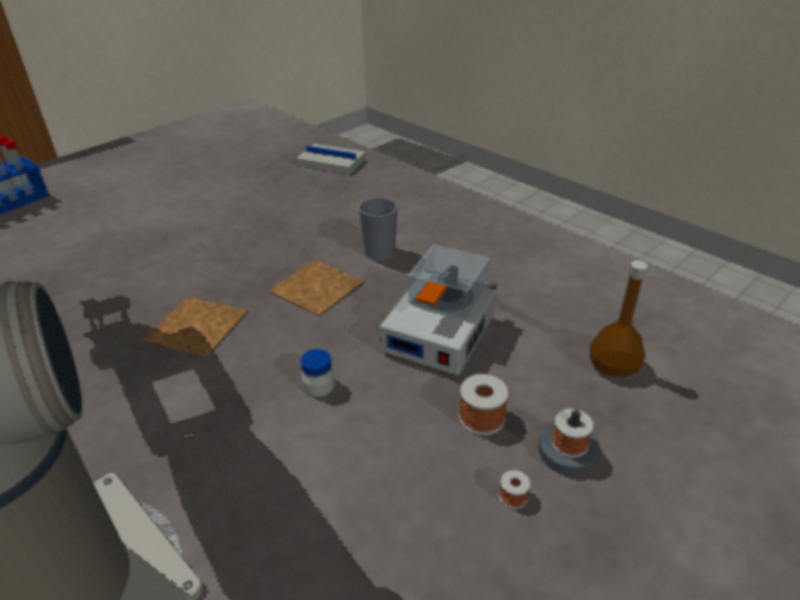

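Candidates for the coil, with scene-picture pixels at 800x600:
- On the post (299,232): the middle-sized one, and the only one on a post, so I choose it.
- Loose big coil (348,258).
- Loose small coil (343,222).

Mats: (488,408) and (592,362). I'll compute which is farther from the base.

```bash
python3 - <<'E'
from h import *
S=np.load('scene.npy');B=np.load('side.npy');ms=cam('scene');mb=cam('side')
def big(mask):
    n,l,st,c=cv2.connectedComponentsWithStats(mask.astype(np.uint8));o=np.argsort(-st[1:,4])+1
    return [(st[i],c[i],l==i) for i in o[:6] if st[i,4]>25]
for nm,I,m in(('scene',S,ms),('side',B,mb)):
    h=cv2.cvtColor(I,cv2.COLOR_RGB2HSV)
    H,Sa,V=[h[:,:,i].astype(int) for i in range(3)]
    print(nm,'cork')
    for st,c,M in big((H>8)&(H<20)&(Sa>90)&(V>80)):
        if st[4]<600: continue
        r=cv2.minAreaRect(np.argwhere(M)[:,::-1].astype(np.float32))
        cn,_=cv2.findContours(M.astype(np.uint8),0,2);hl=cv2.convexHull(max(cn,key=len));q=cv2.approxPolyDP(hl,6,True)[:,0]
        w=np.array([onz(m,u,v,4)[:2] for u,v in q]);print(c,st[4],w.round().tolist(),w.mean(0))
    print('orange')
    for st,c,M in big((H<12)&(Sa>200)&(V>150)): 
        print(st,c,onz(m,*c,112))
p=[(299,219),(575,410)]
print('post',tri([ray(ms,299*.64,219*.64),ray(mb,575*.64,412*.64)]))
print('coil',onz(ms,299*.64,225*.64,60),onz(mb,573*.64,421*.64,60))
print('flask stopper',tri([ray(ms,214*.64,230*.64),ray(mb,638*.64,270*.64)]))
print('beaker',tri([ray(ms,420*.64,427*.64),ray(mb,379*.64,208*.64)]))
print('jar',tri([ray(ms,467*.64,280*.64),ray(mb,316*.64,360*.64)]))
print('bigcoil',tri([ray(ms,348*.64,250*.64),ray(mb,484*.64,390*.64)]))
a=cv2.resize(S[130:260,160:300],None,fx=5.5,fy=4.6*1.0 if 0 else 4.5,interpolation=2)
b=cv2.resize(B[140:300,230:400],None,fx=3.5,fy=3.5,interpolation=2)
save('c',a);
E
```

```text
scene cork
[311.35845987 261.21366594] 1844 [[500.0, 178.0], [482.0, 293.0], [593.0, 310.0], [613.0, 193.0]] [546.83762913 243.66667119]
[378.4345515  232.47973422] 1505 [[314.0, 226.0], [264.0, 329.0], [371.0, 378.0], [418.0, 272.0]] [341.81858188 301.59321335]
[83.77513966 54.74441341] 716 [[458.0, -1373.0], [397.0, -1321.0], [538.0, -972.0], [572.0, -1011.0]] [  491.12285356 -1169.3045048 ]
[304.7980226   22.78107345] 708 [[-563.0, -902.0], [-685.0, -891.0], [-680.0, -770.0], [-395.0, -586.0], [-400.0, -758.0]] [-544.39533632 -781.18439196]
[128.99560117  40.93841642] 682 [[216.0, -1365.0], [157.0, -1300.0], [336.0, -958.0], [372.0, -989.0]] [  270.33240398 -1153.15302884]
[145.1119403  180.97313433] 670 [[657.0, -419.0], [682.0, -253.0], [740.0, -215.0], [758.0, -275.0]] [ 709.31727302 -290.50029793]
orange
side cork
[202.04259095 183.30612245] 1127 [[608.0, 189.0], [494.0, 172.0], [477.0, 285.0], [586.0, 307.0]] [541.32958789 238.64668127]
[128.54129353 204.3960199 ] 1005 [[271.0, 312.0], [367.0, 375.0], [414.0, 269.0], [322.0, 227.0]] [343.43769669 295.72982284]
orange
post [ 537.13519841 -280.28343017   73.8664021 ]
coil [ 538.42575402 -278.17525402   60.        ] [ 536.42737433 -282.08116781   60.        ]
flask stopper [ 729.00463013 -240.25853857  172.03375347]
beaker [699.91035166 240.30488739  95.46237556]
jar [391.4632942   46.76132218  48.8175346 ]
bigcoil [ 507.36118908 -163.11012887   51.65536808]
```

View pics/c.png

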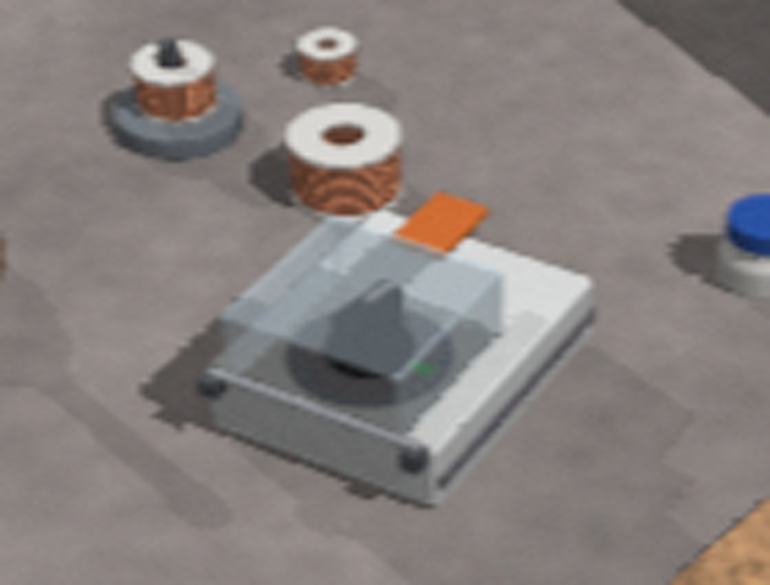

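The crop confirms the middle-sized coil, on the post with its top showing at crop (170,55). The closed cover's orange tongue is at (443,222) and the green mark at (422,368). The far mat is centred at about (545,241). Next I'll go above the coil.

```bash
cat >> h.py <<'E'
def rel(P,ydir=None,Rt=None,o=None):
    """shift & turn in current tool axes; ydir = world angle (deg) of tool y, tool pointing down"""
    o=o or ctrl.get_obs(); R0=rot(o['orientation'])
    if Rt is None:
        if ydir is None: Rt=R0
        else:
            a=np.deg2rad(ydir); y=np.array([np.cos(a),np.sin(a),0]); z=np.array([0,0,-1.]); Rt=np.c_[np.cross(y,z),y,z]
    s=R0.T@(np.array(P,float)-o['ee_pos']); r=R.from_matrix(R0.T@Rt).as_rotvec()
    return s.round(1).tolist(), r.round(3).tolist()
E
python3 - <<'E'
from h import *
R0=rot(ctrl.get_obs()['orientation']);print(R0.round(3).tolist())
print(rel([430,180,290],25))
E
```

```text
[[-0.947, 0.32, -0.0], [0.32, 0.947, -0.001], [0.0, -0.001, -1.0]]
([-349.8, -316.4, -93.0], [-0.001, 0.001, 0.809])
```

```bash
r='{"xyz":[-350,-316,-93],"rot":[0,0,0.81]}'; python3 -m inch '[{"xyz":[-350,-316,-93],"rot":[0,0,0.81]},{"xyz":[-350,-316,-93],"rot":[0,0,0.81]},{"xyz":[-350,-316,-93],"rot":[0,0,0.81]},{"xyz":[-350,-316,-93],"rot":[0,0,0.81]},{"xyz":[-350,-316,-93],"rot":[0,0,0.81]},{"xyz":[-350,-316,-93],"rot":[0,0,0.81]},{"xyz":[-350,-316,-93],"rot":[0,0,0.81]},{"xyz":[-350,-316,-93],"rot":[0,0,0.81]},{"xyz":[-350,-316,-93],"rot":[0,0,0.81]},{"xyz":[-350,-316,-93],"rot":[0,0,0.81]},{"xyz":[-350,-316,-93],"rot":[0,0,0.81]},{"xyz":[-350,-316,-93],"rot":[0,0,0.81]}]'
python3 -c "
from h import *
print(ctrl.get_obs()['qpos'],rel([500,-280,250],-27))"
```

```text
t: 1.1
ee_pos: [431.9, 177.6, 291.1]
orientation: [1.691, 2.646, 0.001]
ft_force: [0.3, 0.4, -0.0]
width: 87.7
grasp_force: 0.0
[ 3.65327805e-01  7.54973276e-02  1.86559213e+00 -9.74437011e-04
  1.19940155e+00 -6.75045752e-02] ([-443.9, -130.3, 41.4], [0.001, 0.0, 0.904])
```

```bash
python3 -m inch '[{"xyz":[-430,-95,40],"rot":[0,0,0.9]},{"xyz":[-430,-95,40],"rot":[0,0,0.9]},{"xyz":[-430,-95,40],"rot":[0,0,0.9]},{"xyz":[-430,-95,40],"rot":[0,0,0.9]},{"xyz":[-430,-95,40],"rot":[0,0,0.9]},{"xyz":[-430,-95,40],"rot":[0,0,0.9]},{"xyz":[-430,-95,40],"rot":[0,0,0.9]},{"xyz":[-430,-95,40],"rot":[0,0,0.9]},{"xyz":[-430,-95,40],"rot":[0,0,0.9]},{"xyz":[-430,-95,40],"rot":[0,0,0.9]},{"xyz":[-430,-95,40],"rot":[0,0,0.9]},{"xyz":[-430,-95,40],"rot":[0,0,0.9]}]'
python3 - <<'E'
from h import *
m=cam('wrist');a=ctrl.get_image('wrist');np.save('w1.npy',a);print(m,ctrl.get_obs()['ee_pos'])
save('w1',cv2.resize(a,(800,600)))
h=cv2.cvtColor(a,cv2.COLOR_RGB2HSV)
M=((h[:,:,1]<40)&(h[:,:,2]>150)).astype(np.uint8)
n,l,st,c=cv2.connectedComponentsWithStats(M)
for i in range(1,n):
    if st[i,4]>80: print(st[i],c[i].round(1),onz(m,*c[i],60).round(1))
print(proj(m,[537,-280,78]),proj(m,[537,-280,60]))
E
```

```text
t: 2.1
ee_pos: [525.7, -253.7, 249.1]
orientation: [2.676, 1.644, -0.001]
ft_force: [-0.5, -0.4, 0.6]
width: 87.9
grasp_force: 0.0
{'fx': 330.01495061814506, 'fy': 330.01495061814506, 'cx': 252.80977730097592, 'cy': 189.92231103195422, 'position': array([ 563.4408904 , -179.30806822,  435.50210552]), 'attitude': array([-0.3008027 ,  0.07259922, -0.46633844])} [ 525.15865618 -251.30667142  249.20251708]
[183   0  26  13 198] [196.    4.3] [547.4 -83.3  60. ]
[485  39  27  32 703] [498.6  54.7] [ 808.7 -269.2   60. ]
[ 175   67   56   59 2182] [202.6  95.7] [ 509.5 -163.8   60. ]
[254 159  39  38 955] [272.9 177.2] [ 537.7 -282.    60. ]
[185 187  26  26 448] [197.6 199.2] [ 444.8 -265.6   60. ]
(np.float64(272.5611787143947), np.float64(180.23776888834186)) (np.float64(271.69744097419505), np.float64(176.05244013467234))
```

View pics/w1.png

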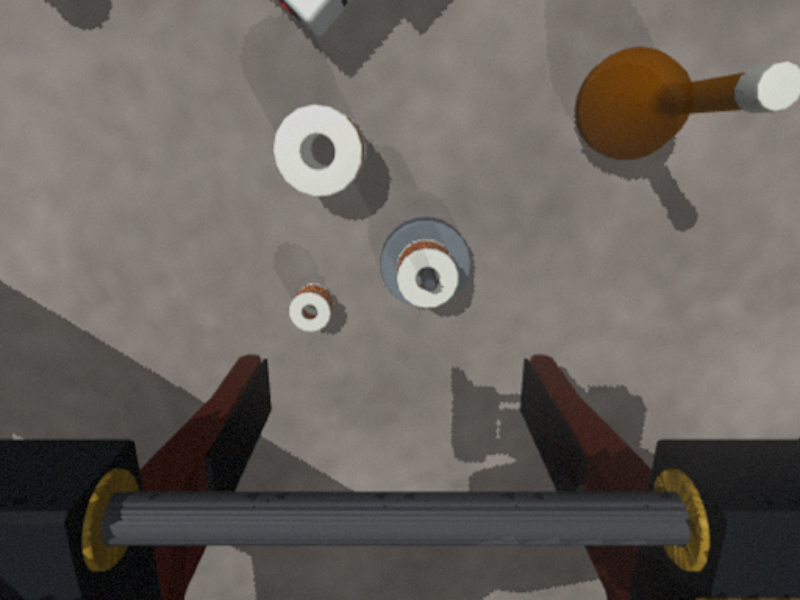

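The wrist view shows the coil on the post at (428,278), the big coil at (318,150), the small coil at (310,308) and the flask well away to the right. The estimates agree at (537.5,-281).

```bash
python3 -c "
from h import *
print(rel([537.5,-281,28],-27),ctrl.get_obs()['ee_pos'])"
```

```text
([-20.9, 24.7, 221.2], [-0.001, 0.0, 0.003]) [ 525.15865618 -251.30667142  249.20251708]
```

```bash
python3 -m inch '[{"xyz":[-21,25,30],"rot":[0,0,0]},{"xyz":[-21,25,60],"rot":[0,0,0]},{"xyz":[-21,25,90],"rot":[0,0,0]},{"xyz":[-21,25,120],"rot":[0,0,0]},{"xyz":[-21,25,120],"rot":[0,0,0]},{"xyz":[-21,25,120],"rot":[0,0,0]},{"xyz":[-21,25,120],"rot":[0,0,0]}]'
python3 -c "
from h import *
print(rel([537.5,-281,28],-27),ctrl.get_obs()['ee_pos'])
m=cam('wrist');a=ctrl.get_image('wrist');
h=cv2.cvtColor(a,cv2.COLOR_RGB2HSV)
M=((h[:,:,1]<40)&(h[:,:,2]>150)).astype(np.uint8)
n,l,st,c=cv2.connectedComponentsWithStats(M)
for i in range(1,n):
    if st[i,4]>80:
        b=st[i][:2]+st[i][2:4]/2-.5; print(st[i],b,onz(m,*b,60).round(1))
"
```

```text
t: 2.73
ee_pos: [539.3, -278.9, 131.9]
orientation: [2.672, 1.65, 0.001]
ft_force: [-0.1, -0.6, 0.4]
width: 87.6
grasp_force: 0.0
([-2.7, -0.8, 103.9], [0.002, -0.0, 0.007]) [ 539.33182279 -278.86593942  131.85870492]
[ 108   34   83   87 4737] [149.  77.] [ 510.6 -164.4   60. ]
[ 226  170   56   53 1880] [253.5 196. ] [ 538.1 -282.2   60. ]
[134 206  37  32 613] [152.  221.5] [ 451.2 -264.    60. ]
```

```bash
python3 -m inch '[{"xyz":[-3,0,15],"rot":[0,0,0]},{"xyz":[-3,0,35],"rot":[0,0,0]},{"xyz":[-3,0,55],"rot":[0,0,0]},{"xyz":[-3,0,72],"rot":[0,0,0]},{"xyz":[-3,0,86],"rot":[0,0,0]},{"xyz":[-3,0,96],"rot":[0,0,0]},{"xyz":[-3,0,102],"rot":[0,0,0]},{"xyz":[-3,0,103],"rot":[0,0,0]},{"xyz":[-3,0,103],"rot":[0,0,0]}]' && python3 -m inch '[{"xyz":[0,0,0],"rot":[0,0,0]},{"xyz":[0,0,0],"rot":[0,0,0]},{"xyz":[0,0,0],"rot":[0,0,0]},{"xyz":[0,0,0],"rot":[0,0,0]},{"xyz":[0,0,0],"rot":[0,0,0]},{"xyz":[0,0,0],"rot":[0,0,0]},{"xyz":[0,0,0],"rot":[0,0,0]},{"xyz":[0,0,0],"rot":[0,0,0]},{"xyz":[0,0,0],"rot":[0,0,0]},{"xyz":[0,0,0],"rot":[0,0,0]},{"xyz":[0,0,0],"rot":[0,0,0]},{"xyz":[0,0,0],"rot":[0,0,0]}]' 255
```

```text
t: 3.53
ee_pos: [537.7, -282.2, 28.1]
orientation: [2.673, 1.649, 0.001]
ft_force: [1.0, 0.3, -0.1]
width: 87.9
grasp_force: 0.0
t: 4.53
ee_pos: [537.3, -282.0, 27.4]
orientation: [2.673, 1.65, 0.0]
ft_force: [0.8, -1.2, 1.3]
width: 45.3
grasp_force: 30.0
```

```bash
python3 -m inch '[{"xyz":[0,0,-5],"rot":[0,0,0]},{"xyz":[0,0,-12],"rot":[0,0,0]},{"xyz":[0,0,-22],"rot":[0,0,0]},{"xyz":[0,0,-32],"rot":[0,0,0]},{"xyz":[0,0,-44],"rot":[0,0,0]},{"xyz":[0,0,-56],"rot":[0,0,0]},{"xyz":[0,0,-68],"rot":[0,0,0]},{"xyz":[0,0,-82],"rot":[0,0,0]},{"xyz":[0,0,-100],"rot":[0,0,0]},{"xyz":[0,0,-130],"rot":[0,0,0]},{"xyz":[0,0,-160],"rot":[0,0,0]},{"xyz":[0,0,-190],"rot":[0,0,0]}]'; python3 -m inch '[{"xyz":[0,0,-10],"rot":[0,0,0]},{"xyz":[0,0,-10],"rot":[0,0,0]}]'
python3 -c "
from h import *
o=ctrl.get_obs();print(o['qpos'])
print(rel([520,-20,230],-8),rel([543,241,230],24))
save('s2',cv2.resize(ctrl.get_image('scene')[60:330,100:440],None,fx=2.2,fy=2.2))"
```

```text
t: 5.53
ee_pos: [536.7, -281.7, 219.5]
orientation: [-2.674, -1.65, 0.0]
ft_force: [0.8, -0.9, -1.7]
width: 45.1
grasp_force: 30.0
t: 5.7
ee_pos: [538.7, -282.8, 231.1]
orientation: [2.669, 1.647, 0.005]
ft_force: [0.2, -0.3, -2.1]
width: 45.0
grasp_force: 30.0
[-5.02996932e-01  3.59730943e-01  1.64298023e+00 -1.28430795e-05
  1.13229186e+00 -3.79658712e-02]
([226.5, -134.6, 0.1], [0.006, 0.001, -0.325]) ([470.1, -231.1, -0.6], [0.006, 0.003, -0.884])
```

View pics/s2.png

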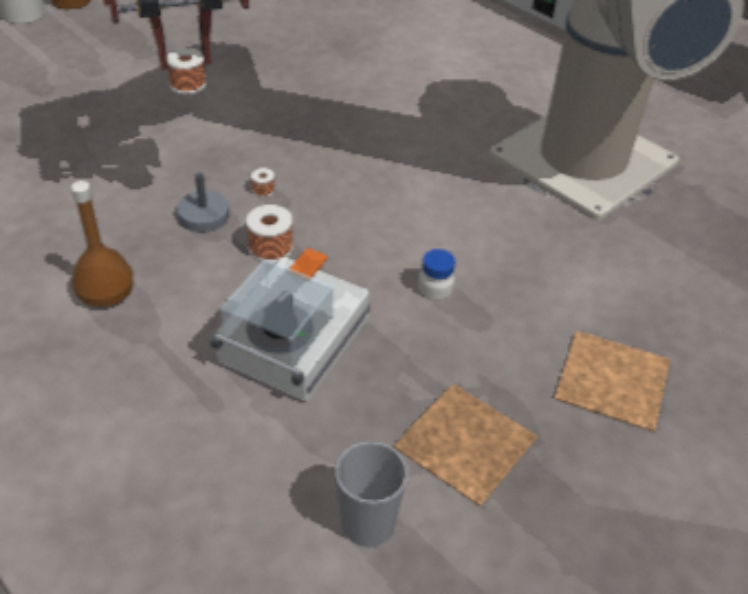

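Coil is off the post and held upright. Carrying it to the far mat, with the finger line turned away from the beaker.

```bash
python3 -m inch '[{"xyz":[20,-10,0],"rot":[0,0,-0.1]},{"xyz":[50,-25,0],"rot":[0,0,-0.2]},{"xyz":[85,-43,0],"rot":[0,0,-0.3]},{"xyz":[120,-60,0],"rot":[0,0,-0.4]},{"xyz":[155,-78,0],"rot":[0,0,-0.5]},{"xyz":[190,-95,0],"rot":[0,0,-0.6]},{"xyz":[225,-113,0],"rot":[0,0,-0.7]},{"xyz":[260,-130,0],"rot":[0,0,-0.8]},{"xyz":[295,-148,0],"rot":[0,0,-0.9]},{"xyz":[330,-165,0],"rot":[0,0,-1.0]},{"xyz":[360,-180,0],"rot":[0,0,-1.1]},{"xyz":[385,-193,0],"rot":[0,0,-1.2]}]'
python3 -c "
from h import *
print(ctrl.get_obs()['qpos'],rel([540,241,231],75))"
```

```text
t: 6.75
ee_pos: [535.4, 150.8, 224.7]
orientation: [-1.265, -2.872, 0.004]
ft_force: [0.7, -0.9, -0.3]
width: 45.3
grasp_force: 30.0
[ 2.53075980e-01  2.92714718e-01  1.75581559e+00  2.85732990e-04
  1.09706687e+00 -4.88126957e-01] ([63.4, 64.2, -6.3], [-0.003, -0.003, -0.568])
```

```bash
python3 -m inch '[{"xyz":[15,15,0],"rot":[0,0,-0.1]},{"xyz":[31,32,0],"rot":[0,0,-0.2]},{"xyz":[47,48,0],"rot":[0,0,-0.3]},{"xyz":[59,60,0],"rot":[0,0,-0.4]},{"xyz":[63,64,20],"rot":[0,0,-0.5]},{"xyz":[63,64,50],"rot":[0,0,-0.57]},{"xyz":[63,64,80],"rot":[0,0,-0.57]},{"xyz":[63,64,110],"rot":[0,0,-0.57]},{"xyz":[63,64,140],"rot":[0,0,-0.57]},{"xyz":[63,64,160],"rot":[0,0,-0.57]},{"xyz":[63,64,170],"rot":[0,0,-0.57]},{"xyz":[63,64,170],"rot":[0,0,-0.57]}]'
python3 -c "
from h import *
print(ctrl.get_obs()['qpos'],rel([540,241,13],75))"
```

```text
t: 7.75
ee_pos: [539.4, 237.1, 53.2]
orientation: [-0.415, -3.107, 0.006]
ft_force: [-0.6, 1.0, -2.3]
width: 45.4
grasp_force: 30.0
[ 3.93920552e-01  5.70380533e-01  1.78720171e+00 -4.88395199e-05
  7.91592773e-01 -9.11044147e-01] ([0.2, 4.2, 40.2], [-0.005, -0.006, -0.004])
```

```bash
python3 -m inch '[{"xyz":[0,3,10],"rot":[0,0,0]},{"xyz":[0,3,20],"rot":[0,0,0]},{"xyz":[0,3,28],"rot":[0,0,0]},{"xyz":[0,3,34],"rot":[0,0,0]},{"xyz":[0,3,37],"rot":[0,0,0]},{"xyz":[0,3,38],"rot":[0,0,0]},{"xyz":[0,3,38],"rot":[0,0,0]},{"xyz":[0,3,38],"rot":[0,0,0]}]';python3 -m inch '[{"xyz":[0,0,0.5],"rot":[0,0,0]},{"xyz":[0,0,1],"rot":[0,0,0]},{"xyz":[0,0,1.5],"rot":[0,0,0]},{"xyz":[0,0,1.5],"rot":[0,0,0]},{"xyz":[0,0,1.5],"rot":[0,0,0]}]'; python3 -m inch '[{"xyz":[0,0,0.5],"rot":[0,0,0]},{"xyz":[0,0,1],"rot":[0,0,0]},{"xyz":[0,0,1],"rot":[0,0,0]},{"xyz":[0,0,1],"rot":[0,0,0]}]'
```

```text
t: 8.42
ee_pos: [543.6, 241.4, 19.6]
orientation: [0.416, 3.113, 0.001]
ft_force: [-0.8, 0.2, -0.7]
width: 44.8
grasp_force: 30.0
t: 8.83
ee_pos: [543.3, 241.3, 17.8]
orientation: [0.416, 3.114, 0.0]
ft_force: [1.2, -0.2, -2.0]
width: 45.3
grasp_force: 30.0
t: 9.17
ee_pos: [543.2, 241.3, 16.7]
orientation: [-0.416, -3.114, 0.0]
ft_force: [-0.3, 0.7, -1.9]
width: 45.1
grasp_force: 30.0
```

```bash
python3 -m inch '[{"xyz":[0,0,1],"rot":[0,0,0]},{"xyz":[0,0,2],"rot":[0,0,0]},{"xyz":[0,0,3],"rot":[0,0,0]},{"xyz":[0,0,3],"rot":[0,0,0]},{"xyz":[0,0,3],"rot":[0,0,0]},{"xyz":[0,0,3],"rot":[0,0,0]}]';python3 -m inch '[{"xyz":[0,0,0.5],"rot":[0,0,0]},{"xyz":[0,0,1],"rot":[0,0,0]},{"xyz":[0,0,1],"rot":[0,0,0]},{"xyz":[0,0,1],"rot":[0,0,0]}]'; python3 -m inch '[{"xyz":[0,0,0.5],"rot":[0,0,0]},{"xyz":[0,0,1],"rot":[0,0,0]},{"xyz":[0,0,1],"rot":[0,0,0]},{"xyz":[0,0,1],"rot":[0,0,0]}]'
```

```text
t: 9.67
ee_pos: [543.3, 241.3, 13.8]
orientation: [-0.416, -3.114, -0.0]
ft_force: [0.1, 0.9, -2.0]
width: 45.2
grasp_force: 30.0
t: 10.0
ee_pos: [543.2, 241.3, 12.8]
orientation: [-0.416, -3.114, 0.0]
ft_force: [-0.1, 0.1, -1.9]
width: 45.0
grasp_force: 30.0
t: 10.33
ee_pos: [543.2, 241.3, 11.7]
orientation: [-0.416, -3.114, 0.0]
ft_force: [0.4, 0.3, -1.4]
width: 45.0
grasp_force: 30.0
```

```bash
python3 -m inch '[{"xyz":[0,0,0.5],"rot":[0,0,0]},{"xyz":[0,0,0.5],"rot":[0,0,0]},{"xyz":[0,0,0.5],"rot":[0,0,0]},{"xyz":[0,0,0.5],"rot":[0,0,0]}]';python3 -m inch '[{"xyz":[0,0,0.5],"rot":[0,0,0]},{"xyz":[0,0,0.5],"rot":[0,0,0]},{"xyz":[0,0,0.5],"rot":[0,0,0]},{"xyz":[0,0,0.5],"rot":[0,0,0]}]'
```

```text
t: 10.67
ee_pos: [543.3, 241.3, 11.4]
orientation: [0.416, 3.114, 0.0]
ft_force: [-0.3, -0.4, 0.7]
width: 45.0
grasp_force: 30.0
t: 11.0
ee_pos: [543.3, 241.3, 11.3]
orientation: [0.416, 3.114, 0.0]
ft_force: [-0.9, -2.0, 6.3]
width: 44.8
grasp_force: 30.0
```

Contact (6 N, and the TCP height matches expectation). Release and rise.

```bash
python3 -m inch '[{"xyz":[0,0,-0.3],"rot":[0,0,0]},{"xyz":[0,0,-0.3],"rot":[0,0,0]},{"xyz":[0,0,-0.3],"rot":[0,0,0]},{"xyz":[0,0,-0.3],"rot":[0,0,0]},{"xyz":[0,0,-0.3],"rot":[0,0,0]},{"xyz":[0,0,-0.3],"rot":[0,0,0]},{"xyz":[0,0,-0.3],"rot":[0,0,0]},{"xyz":[0,0,-0.3],"rot":[0,0,0]},{"xyz":[0,0,-0.3],"rot":[0,0,0]}]' 0; python3 -m inch '[{"xyz":[0,0,-10],"rot":[0,0,0]},{"xyz":[0,0,-30],"rot":[0,0,0]},{"xyz":[0,0,-60],"rot":[0,0,0]},{"xyz":[0,0,-100],"rot":[0,0,0]},{"xyz":[0,0,-140],"rot":[0,0,0]},{"xyz":[0,0,-180],"rot":[0,0,0]},{"xyz":[0,0,-220],"rot":[0,0,0]},{"xyz":[0,0,-250],"rot":[0,0,0]},{"xyz":[0,0,-250],"rot":[0,0,0]}]'
python3 -c "
from h import *
S=ctrl.get_image('scene');B=ctrl.get_image('side');np.save('scene2.npy',S);np.save('side2.npy',B)
a=cv2.resize(S[160:310,180:360],(400,333),interpolation=2)
b=cv2.resize(B[140:290,160:340],(400,333),interpolation=2)
save('s3',np.hstack([a,b]))"
```

```text
t: 11.75
ee_pos: [543.3, 241.3, 11.1]
orientation: [-0.416, -3.114, -0.0]
ft_force: [-0.4, -0.2, -0.5]
width: 87.9
grasp_force: 0.0
t: 12.5
ee_pos: [546.6, 242.7, 269.4]
orientation: [0.415, 3.103, 0.01]
ft_force: [0.2, 1.3, 0.5]
width: 87.9
grasp_force: 0.0
```

View pics/s3.png

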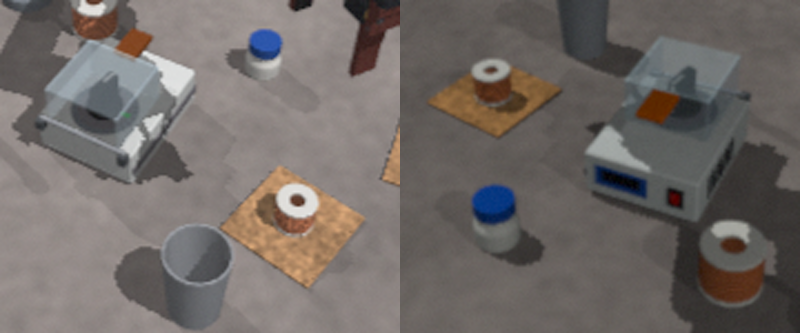

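Coil stands flat on the mat (left crop (297,205)). Now locating the console and tongue.

```bash
python3 - <<'E'
from h import *
ms=cam('scene');mb=cam('side')
def org(I):
    h=cv2.cvtColor(I,cv2.COLOR_RGB2HSV).astype(int)
    M=((h[:,:,0]<14)&(h[:,:,1]>190)&(h[:,:,2]>110)).astype(np.uint8)
    n,l,st,c=cv2.connectedComponentsWithStats(M);o=np.argsort(-st[1:,4])[:4]+1
    return [(st[i].tolist(),c[i].round(1).tolist()) for i in o]
for f in('scene.npy','side.npy','scene2.npy','side2.npy'): print(f,org(np.load(f)))
k1=onz(ms,198.5,215.1,60.5);k2=onz(ms,234.9,231.6,60.5);print(k1,k2,np.linalg.norm(k1-k2))
print(tri([ray(ms,239.9,178.9),ray(mb,276.1,187.7)]))
E
```

```text
scene.npy [([234, 174, 14, 11, 64], [240.4, 179.0])]
side.npy [([267, 181, 17, 13, 115], [275.5, 187.2]), ([2, 89, 7, 3, 13], [5.2, 90.4]), ([0, 87, 3, 3, 7], [0.9, 87.7]), ([273, 181, 1, 1, 1], [273.0, 181.0])]
scene2.npy [([237, 179, 7, 5, 9], [239.7, 180.9]), ([241, 176, 4, 3, 5], [242.6, 176.8]), ([238, 174, 2, 3, 3], [238.3, 175.0]), ([246, 177, 2, 2, 2], [246.5, 177.5])]
side2.npy [([3, 90, 5, 2, 7], [4.9, 90.4]), ([0, 87, 2, 2, 4], [0.5, 87.5])]
[697.59465152 -24.40774129  60.5       ] [661.79256747  80.33142211  60.5       ] 110.6891212883526
[560.8114203  -18.44872441 109.46093528]
```

```bash
python3 -c "
from h import *
print(ctrl.get_obs()['qpos'],rel([560,-15,240],109))"
```

```text
[ 3.97942706e-01  3.09305573e-01  1.63877864e+00  1.01252630e-05
  1.19002683e+00 -9.07044249e-01] ([-83.0, -243.2, 22.8], [0.001, 0.003, -0.597])
```

```bash
python3 -m inch '[{"xyz":[-10,-30,0],"rot":[0,0,-0.1]},{"xyz":[-24,-70,0],"rot":[0,0,-0.2]},{"xyz":[-38,-110,0],"rot":[0,0,-0.3]},{"xyz":[-51,-150,5],"rot":[0,0,-0.4]},{"xyz":[-63,-185,10],"rot":[0,0,-0.5]},{"xyz":[-73,-215,16],"rot":[0,0,-0.6]},{"xyz":[-80,-235,20],"rot":[0,0,-0.6]},{"xyz":[-83,-243,23],"rot":[0,0,-0.6]},{"xyz":[-83,-243,23],"rot":[0,0,-0.6]},{"xyz":[-83,-243,23],"rot":[0,0,-0.6]},{"xyz":[-83,-243,23],"rot":[0,0,-0.6]}]'
python3 -c "
from h import *
m=cam('wrist');a=ctrl.get_image('wrist');np.save('w2.npy',a);np.save('w2m.npy',m,allow_pickle=True)
print(m['position'],ctrl.get_obs()['ee_pos'],ctrl.get_obs()['qpos'])
save('w2',cv2.resize(a,(800,600)))"
```

```text
t: 13.52
ee_pos: [559.3, -13.8, 237.7]
orientation: [0.523, -3.097, -0.001]
ft_force: [-0.7, 0.4, 0.2]
width: 87.6
grasp_force: 0.0
[481.2975169  -40.73503548 424.19792302] [559.43641079 -13.58665766 237.93718466] [-4.57275234e-02  2.81512055e-01  1.73842533e+00  3.32173724e-04
  1.12201109e+00 -1.95210533e+00]
```

View pics/w2.png

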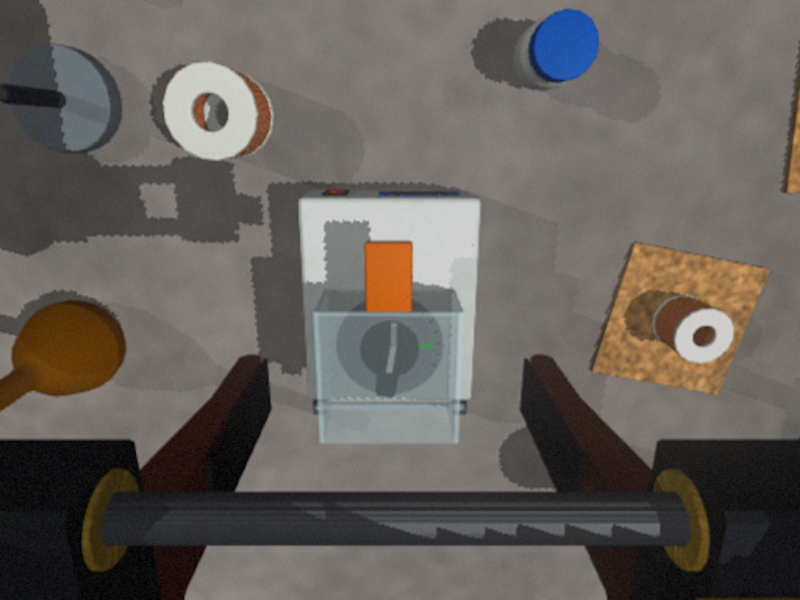

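The wrist view is well aligned. Tongue spans (365–412, 241–311), console front corners are (300,199) and (480,199), hinge knobs about (318,407) and (463,405). The dial axis is about (390,348), with the white pointer up to (393,323) and the green mark at (427,346).

```bash
python3 - <<'E'
from h import *
m=np.load('w2m.npy',allow_pickle=True).item();k=.64
o=lambda u,v,z:onz(m,u*k,v*k,z)
f=[o(300,199,60),o(480,199,60)];hk=[o(318,407,60.5),o(463,405,60.5)]
print('front',f,'hinge',hk)
t=[o(u,v,114) for u,v in((365,241),(411,241),(412,311),(365,311))];T=np.mean(t,0);print('tongue',np.round(t,1).tolist(),T)
a=f[1]-f[0];b=t[1]-t[0];print(np.rad2deg([np.arctan2(a[1],a[0]),np.arctan2(b[1],b[0])]),np.linalg.norm(a))
y=a[:2]/np.linalg.norm(a[:2]);x=np.array([y[1],-y[0]]);F=np.mean(f,0)[:2];C=F+80*x
print('x',x,'C',C,'dial',C+32*x,'hinge',C+82*x,'tongueGrip',C-43*x,'tongue from mask',T[:2]-6.5*x)
print('green at z', o(427,346,64), 'ptr', o(391,348,106),o(393,323,106))
E
```

```text
front [array([543.0521743 , -89.42047738,  60.        ]), array([501.88865665,  29.40240133,  60.        ])] hinge [array([695.20193846, -31.01045712,  60.5       ]), array([655.97284004,  76.86758216,  60.5       ])]
tongue [[545.3, -37.8, 114.0], [536.1, -11.3, 114.0], [578.4, 4.5, 114.0], [588.2, -23.8, 114.0]] [562.01388121 -17.08407321 114.        ]
[109.10749441 109.10550928] 125.75099081315552
x [0.9449061 0.3273415] C [598.06290374  -3.82171822] dial [628.29989904   6.6532097 ] hinge [675.54520421  23.02028457] tongueGrip [557.4319413  -17.89740262] tongue from mask [555.87199154 -19.21179294]
green at z [616.64859584  31.86394619  64.        ] ptr [610.08125374   1.19334074 106.        ] [592.85215795  -3.34176254 106.        ]
```

```bash
cat >> h.py <<'E'
X=np.array([.945,.327,0]);Y=np.array([-.327,.945,0]);Z=np.array([0,0,1.]);Hg=np.array([675.5,23,60.5])
def cov(th,tilt,back=0,grip=(-125,49)):
    """TCP pose (pos,R) for gripping the tongue with cover at th, tool tilted forward by tilt rad"""
    c,s=np.cos(th),np.sin(th);gx=grip[0]*c+grip[1]*s;gz=-grip[0]*s+grip[1]*c
    G=Hg+gx*X+gz*Z; z=np.sin(tilt)*X-np.cos(tilt)*Z
    return G+(19-back)*z, np.c_[np.cross(Y,z),Y,z]
E
python3 - <<'E'
from h import *
G=np.array([556.8,-18.3]);print((G-Hg[:2])@X[:2],(G-Hg[:2])@Y[:2])
for th,ti,b in((0,.5,80),(0,.5,0)):
    P,Rt=cov(th,ti,b,(-125,49.5));print(P,rel(P,Rt=Rt))
E
```

```text
-125.67660000000004 -0.21359999999997958
[529.73851483 -27.43810122 163.53253628] ([32.6, -3.3, 74.4], [0.001, -0.5, 0.002])
[565.98308555 -14.89632913  93.32593132] ([-5.8, -3.5, 144.6], [0.001, -0.5, 0.002])
```

```bash
python3 -m inch '[{"xyz":[10,-1,0],"rot":[0,-0.1,0]},{"xyz":[20,-2,10],"rot":[0,-0.2,0]},{"xyz":[33,-3,25],"rot":[0,-0.3,0]},{"xyz":[33,-3,45],"rot":[0,-0.4,0]},{"xyz":[33,-3,65],"rot":[0,-0.5,0]},{"xyz":[33,-3,74],"rot":[0,-0.5,0]},{"xyz":[33,-3,74],"rot":[0,-0.5,0]},{"xyz":[33,-3,74],"rot":[0,-0.5,0]},{"xyz":[33,-3,74],"rot":[0,-0.5,0]}]'
python3 - <<'E'
from h import *
print(ctrl.get_obs()['qpos'])
P,Rt=cov(0,.5,0,(-125.5,49.5));print(rel(P,Rt=Rt))
E
```

```text
t: 14.32
ee_pos: [535.2, -18.0, 175.9]
orientation: [-0.435, 2.632, 0.084]
ft_force: [0.6, 0.9, -0.0]
width: 87.9
grasp_force: 0.0
[-0.19010417  0.17613274  2.16440111  0.54059129  0.42766467 -2.54126994]
([11.5, -5.6, 87.1], [-0.018, -0.024, -0.001])
```

j6 has hit its limit, so I'll back off and flip the tool by half a turn (same grasp).

```bash
python3 -m inch '[{"xyz":[0,0,-15],"rot":[0,0.1,0]},{"xyz":[0,0,-30],"rot":[0,0.2,0]},{"xyz":[0,0,-45],"rot":[0,0.3,0]},{"xyz":[0,0,-60],"rot":[0,0.4,0]},{"xyz":[0,0,-60],"rot":[0,0.48,0]},{"xyz":[0,0,-60],"rot":[0,0.48,0]},{"xyz":[0,0,-60],"rot":[0,0.48,0]}]'; python3 -c "
from h import *
print(ctrl.get_obs()['qpos'],rel([530,-28,240],109))"
```

```text
t: 14.9
ee_pos: [508.4, -26.1, 228.4]
orientation: [0.502, -3.101, 0.022]
ft_force: [-0.7, -0.6, 0.3]
width: 88.4
grasp_force: 0.0
[-0.06551682  0.21271744  1.85522566 -0.01581912  1.07110969 -1.94975603] ([-19.9, -8.8, -11.5], [-0.014, -0.003, -0.011])
```

```bash
python3 -m inch '[{"xyz":[-10,-5,-12],"rot":[0,0,0.12]},{"xyz":[-20,-9,-12],"rot":[0,0,0.24]},{"xyz":[-20,-9,-12],"rot":[0,0,0.36]},{"xyz":[-20,-9,-12],"rot":[0,0,0.48]},{"xyz":[-20,-9,-12],"rot":[0,0,0.6]},{"xyz":[-20,-9,-12],"rot":[0,0,0.72]},{"xyz":[-20,-9,-12],"rot":[0,0,0.84]},{"xyz":[-20,-9,-12],"rot":[0,0,0.96]},{"xyz":[-20,-9,-12],"rot":[0,0,1.08]},{"xyz":[-20,-9,-12],"rot":[0,0,1.2]},{"xyz":[-20,-9,-12],"rot":[0,0,1.32]},{"xyz":[-20,-9,-12],"rot":[0,0,1.44]}]'; python3 -m inch '[{"xyz":[0,0,0],"rot":[0,0,0.12]},{"xyz":[0,0,0],"rot":[0,0,0.24]},{"xyz":[0,0,0],"rot":[0,0,0.36]},{"xyz":[0,0,0],"rot":[0,0,0.48]},{"xyz":[0,0,0],"rot":[0,0,0.6]},{"xyz":[0,0,0],"rot":[0,0,0.72]},{"xyz":[0,0,0],"rot":[0,0,0.84]},{"xyz":[0,0,0],"rot":[0,0,0.96]},{"xyz":[0,0,0],"rot":[0,0,1.08]},{"xyz":[0,0,0],"rot":[0,0,1.2]},{"xyz":[0,0,0],"rot":[0,0,1.32]},{"xyz":[0,0,0],"rot":[0,0,1.44]}]'
python3 - <<'E'
from h import *
import h
s=open('h.py').read().replace('np.c_[np.cross(Y,z),Y,z]','np.c_[np.cross(-Y,z),-Y,z]');open('h.py','w').write(s);exec(s)
print(ctrl.get_obs()['qpos'])
P,Rt=cov(0,.45,80,(-125.5,49.5));print(rel(P,Rt=Rt))
E
```

```text
t: 15.9
ee_pos: [527.5, -28.9, 239.3]
orientation: [1.675, 2.65, -0.018]
ft_force: [-0.3, -0.4, 1.0]
width: 87.8
grasp_force: 0.0
t: 16.9
ee_pos: [527.5, -28.9, 239.4]
orientation: [3.001, 0.886, -0.007]
ft_force: [0.2, 0.1, 0.4]
width: 87.8
grasp_force: 0.0
[-0.0689013   0.23120945  1.8031404  -0.01480573  1.10699398  0.93416179]
([5.4, -0.3, 74.4], [-0.043, 0.454, 0.24])
```

```bash
python3 -m inch '[{"xyz":[0,0,5],"rot":[-0.01,0.09,0.05]},{"xyz":[1,0,15],"rot":[-0.02,0.18,0.1]},{"xyz":[2,0,30],"rot":[-0.03,0.27,0.14]},{"xyz":[3,0,45],"rot":[-0.035,0.36,0.19]},{"xyz":[5,0,60],"rot":[-0.043,0.454,0.24]},{"xyz":[5,0,74],"rot":[-0.043,0.454,0.24]},{"xyz":[5,0,74],"rot":[-0.043,0.454,0.24]},{"xyz":[5,0,74],"rot":[-0.043,0.454,0.24]},{"xyz":[5,0,74],"rot":[-0.043,0.454,0.24]}]'
python3 - <<'E'
from h import *
print(ctrl.get_obs()['qpos'])
P,Rt=cov(0,.45,0,(-125.5,49.5));print(rel(P,Rt=Rt))
m=cam('wrist');a=ctrl.get_image('wrist');save('w3',cv2.resize(a,(640,480)))
print(np.array(proj(m,Hg-125.5*X+49.5*Z))*1.25)
E
```

```text
t: 17.65
ee_pos: [533.3, -27.1, 166.7]
orientation: [-2.949, -0.505, -0.676]
ft_force: [1.0, 0.7, -0.0]
width: 87.7
grasp_force: 0.0
[-0.21734606  0.20012864  2.14988157  0.541434    0.4596113   0.56604369]
([-1.9, -0.8, 81.1], [-0.001, -0.0, 0.005])
[314.99098196 246.5819035 ]
```

View pics/w3.png

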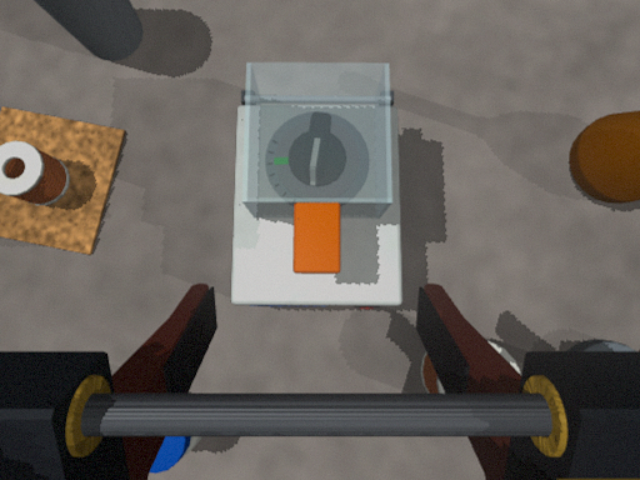

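Aligned: tongue spans (294–340, 202–272), and the predicted grip point (315,247) lies on it. Descend and close.

```bash
python3 -m inch '[{"xyz":[-2,0,15],"rot":[0,0,0]},{"xyz":[-2,0,30],"rot":[0,0,0]},{"xyz":[-2,0,45],"rot":[0,0,0]},{"xyz":[-2,0,60],"rot":[0,0,0]},{"xyz":[-2,0,72],"rot":[0,0,0]},{"xyz":[-2,0,79],"rot":[0,0,0]},{"xyz":[-2,0,81],"rot":[0,0,0]},{"xyz":[-2,0,81],"rot":[0,0,0]},{"xyz":[-2,0,81],"rot":[0,0,0]}]' && python3 -m inch '[{"xyz":[0,0,0],"rot":[0,0,0]},{"xyz":[0,0,0],"rot":[0,0,0]},{"xyz":[0,0,0],"rot":[0,0,0]},{"xyz":[0,0,0],"rot":[0,0,0]},{"xyz":[0,0,0],"rot":[0,0,0]},{"xyz":[0,0,0],"rot":[0,0,0]},{"xyz":[0,0,0],"rot":[0,0,0]},{"xyz":[0,0,0],"rot":[0,0,0]},{"xyz":[0,0,0],"rot":[0,0,0]},{"xyz":[0,0,0],"rot":[0,0,0]},{"xyz":[0,0,0],"rot":[0,0,0]},{"xyz":[0,0,0],"rot":[0,0,0]}]' 255
python3 - <<'E'
from h import *
o=ctrl.get_obs();print(o['qpos'],o['moment'])
P0,R0=o['ee_pos'],rot(o['orientation'])
# relative rows for arc: tool turns with the cover
g=P0-19*R0[:,2]-Hg;g=(g@X,g@Z);print('grip',g)
for th in np.arange(.1,1.5,.1):
    P,Rt=cov(th,.45-th,0,g); print(round(th,1),rel(P,Rt=Rt,o=o),P.round())
E
```

```text
t: 18.45
ee_pos: [564.6, -15.6, 92.7]
orientation: [-2.949, -0.504, -0.676]
ft_force: [0.6, 0.5, -0.9]
width: 87.9
grasp_force: 0.0
t: 19.45
ee_pos: [564.4, -16.4, 92.0]
orientation: [-2.95, -0.503, -0.675]
ft_force: [0.5, -5.8, 0.1]
width: 27.2
grasp_force: 30.0
[-0.17699381  0.38819222  2.13435445  0.78370588  0.30638935  0.33993999] [-0.95547597  0.34319009 -0.39937664]
grip (np.float64(-126.14833491235122), np.float64(48.62667877451932))
0.1 ([8.4, -0.9, -8.8], [-0.0, -0.1, 0.004]) [568. -14. 104.]
0.2 ([17.7, -0.8, -16.8], [-0.0, -0.2, 0.004]) [572. -13. 115.]
0.3 ([27.7, -0.8, -23.8], [0.0, -0.3, 0.004]) [578. -11. 125.]
0.4 ([38.3, -0.7, -29.7], [0.0, -0.4, 0.004]) [584.  -8. 135.]
0.5 ([49.5, -0.7, -34.6], [0.0, -0.5, 0.004]) [592.  -6. 145.]
0.6 ([61.1, -0.7, -38.3], [0.001, -0.6, 0.004]) [600.  -3. 153.]
0.7 ([73.1, -0.6, -40.8], [0.001, -0.7, 0.004]) [609.   0. 161.]
0.8 ([85.2, -0.6, -42.2], [0.001, -0.8, 0.004]) [619.   4. 167.]
0.9 ([97.4, -0.5, -42.3], [0.001, -0.9, 0.004]) [630.   7. 172.]
1.0 ([109.5, -0.5, -41.2], [0.002, -1.0, 0.004]) [640.  11. 177.]
1.1 ([121.5, -0.4, -38.9], [0.002, -1.1, 0.004]) [652.  15. 180.]
1.2 ([133.2, -0.4, -35.4], [0.002, -1.2, 0.004]) [663.  19. 182.]
1.3 ([144.5, -0.3, -30.7], [0.002, -1.3, 0.004]) [674.  23. 183.]
1.4 ([155.2, -0.3, -25.0], [0.002, -1.4, 0.004]) [686.  27. 182.]
```

```bash
python3 -m inch '[{"xyz":[4.1,0,-4.5],"rot":[0,-0.05,0]},{"xyz":[8.4,0,-8.8],"rot":[0,-0.1,0]},{"xyz":[13,0,-13],"rot":[0,-0.15,0]},{"xyz":[17.7,0,-16.8],"rot":[0,-0.2,0]},{"xyz":[22.6,0,-20.4],"rot":[0,-0.25,0]},{"xyz":[27.7,0,-23.8],"rot":[0,-0.3,0]},{"xyz":[32.9,0,-26.9],"rot":[0,-0.35,0]},{"xyz":[38.3,0,-29.7],"rot":[0,-0.4,0]},{"xyz":[43.9,0,-32.3],"rot":[0,-0.45,0]},{"xyz":[49.5,0,-34.6],"rot":[0,-0.5,0]},{"xyz":[49.5,0,-34.6],"rot":[0,-0.5,0]}]'
python3 - <<'E'
from h import *
o=ctrl.get_obs();print(o['qpos'])
R0=rot(o['orientation']);P0=o['ee_pos'];g=P0-19*R0[:,2]-Hg;gx,gz=g@X,g@Z;print(gx,gz,np.hypot(gx,gz),'th',np.pi-np.arctan2(gz,gx)-np.arctan2(48.6,126.1),'tilt',np.arcsin(R0[:,2]@X))
for th in np.arange(.6,1.5,.1):
    P,Rt=cov(th,.45-th,0,(-126.1,48.6)); print(round(th,1),rel(P,Rt=Rt,o=o))
E
```

```text
t: 20.37
ee_pos: [594.1, -6.1, 145.6]
orientation: [3.085, 0.529, -0.078]
ft_force: [1.1, -6.2, 0.5]
width: 27.0
grasp_force: 30.0
[-0.0191194   0.46333605  1.70222288 -0.02304212  1.02316985  1.22459863]
-85.42980580022386 104.10956752212036 134.6738793111229 th 0.515769919285261 tilt -0.050913792899076875
0.6 ([6.5, -0.8, -7.7], [0.003, -0.099, 0.006])
0.7 ([15.8, -0.7, -15.7], [0.003, -0.199, 0.006])
0.8 ([25.8, -0.6, -22.7], [0.003, -0.299, 0.006])
0.9 ([36.4, -0.5, -28.6], [0.003, -0.399, 0.006])
1.0 ([47.6, -0.5, -33.5], [0.004, -0.499, 0.006])
1.1 ([59.2, -0.4, -37.2], [0.004, -0.599, 0.005])
1.2 ([71.1, -0.3, -39.8], [0.004, -0.699, 0.005])
1.3 ([83.2, -0.2, -41.1], [0.005, -0.799, 0.005])
1.4 ([95.4, -0.1, -41.3], [0.005, -0.899, 0.005])
```

```bash
python3 -m inch '[{"xyz":[8.4,0,-8.8],"rot":[0,-0.1,0]},{"xyz":[17.7,0,-16.8],"rot":[0,-0.2,0]},{"xyz":[27.7,0,-23.8],"rot":[0,-0.3,0]},{"xyz":[38.3,0,-29.7],"rot":[0,-0.4,0]},{"xyz":[49.5,0,-34.6],"rot":[0,-0.5,0]},{"xyz":[61.1,0,-38.3],"rot":[0,-0.6,0]},{"xyz":[73.1,0,-40.8],"rot":[0,-0.7,0]},{"xyz":[85.2,0,-42.2],"rot":[0,-0.8,0]},{"xyz":[91.3,0,-42.3],"rot":[0,-0.85,0]},{"xyz":[91.3,0,-42.3],"rot":[0,-0.85,0]},{"xyz":[91.3,0,-42.3],"rot":[0,-0.85,0]}]'
python3 - <<'E'
from h import *
o=ctrl.get_obs();print(o['qpos'])
R0=rot(o['orientation']);P0=o['ee_pos'];g=P0-19*R0[:,2]-Hg;gx,gz=g@X,g@Z;print(gx,gz,np.hypot(gx,gz),'th',np.pi-np.arctan2(gz,gx)-np.arctan2(48.6,126.1),'tilt',np.arcsin(R0[:,2]@X))
E
```

```text
t: 21.28
ee_pos: [680.3, 23.8, 180.3]
orientation: [2.664, 0.454, -1.289]
ft_force: [3.0, -6.3, -0.7]
width: 26.1
grasp_force: 30.0
[ 0.10651567  1.04953929  0.79267261 -0.22163376  2.17606952  1.29900326]
19.695716693743872 131.5960776691264 133.06182365343926 th 1.351497048491844 tilt -0.9015927780269736
```

Cover is at about 1.35 rad, past the balance point. Release so it falls open.

```bash
python3 -m inch '[{"xyz":[0,0,0],"rot":[0,0,0]},{"xyz":[0,0,0],"rot":[0,0,0]},{"xyz":[0,0,0],"rot":[0,0,0]},{"xyz":[0,0,0],"rot":[0,0,0]},{"xyz":[0,0,0],"rot":[0,0,0]},{"xyz":[0,0,0],"rot":[0,0,0]},{"xyz":[0,0,0],"rot":[0,0,0]},{"xyz":[0,0,0],"rot":[0,0,0]},{"xyz":[0,0,0],"rot":[0,0,0]},{"xyz":[0,0,0],"rot":[0,0,0]},{"xyz":[0,0,0],"rot":[0,0,0]},{"xyz":[0,0,0],"rot":[0,0,0]}]' 0
python3 - <<'E'
from h import *
S=ctrl.get_image('scene');B=ctrl.get_image('side')
a=cv2.resize(S[130:280,150:330],(400,333),interpolation=2)
b=cv2.resize(B[110:260,220:400],(400,333),interpolation=2)
save('s4',np.hstack([a,b]))
Pt=Hg-115*X+0*Y;Pt[2]=240
print(rel(Pt,-71)); d=Hg-50*X; d[2]=215; print(rel(d,-71))
d[2]=190;print(rel(np.array([635,8.7,215])-70*X,-71))
E
```

```text
t: 22.28
ee_pos: [679.9, 25.1, 182.2]
orientation: [2.665, 0.455, -1.288]
ft_force: [0.8, -0.0, -0.3]
width: 87.9
grasp_force: 0.0
([-119.8, -0.1, 58.0], [0.003, 0.901, 0.006])
([-59.8, 0.3, 22.6], [0.003, 0.901, 0.006])
([-98.9, 0.2, 71.9], [0.003, 0.901, 0.006])
```

View pics/s4.png

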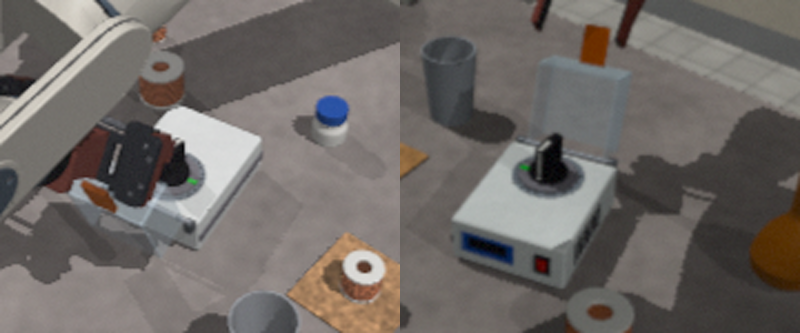

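Cover rests leaning back on its stop (side view, tongue up at (595,45)), leaving the dial exposed. Retreating above the dial for a look.

```bash
python3 -m inch '[{"xyz":[-15,0,0],"rot":[0,0,0]},{"xyz":[-35,0,5],"rot":[0,0.1,0]},{"xyz":[-55,0,10],"rot":[0,0.2,0]},{"xyz":[-75,0,20],"rot":[0,0.3,0]},{"xyz":[-95,0,35],"rot":[0,0.4,0]},{"xyz":[-110,0,45],"rot":[0,0.5,0]},{"xyz":[-120,0,58],"rot":[0,0.6,0]},{"xyz":[-120,0,58],"rot":[0,0.7,0]},{"xyz":[-120,0,58],"rot":[0,0.8,0]},{"xyz":[-120,0,58],"rot":[0,0.9,0]},{"xyz":[-120,0,58],"rot":[0,0.9,0]},{"xyz":[-120,0,58],"rot":[0,0.9,0]}]'; python3 -m inch '[{"xyz":[0,0,0],"rot":[0,0,0]},{"xyz":[0,0,0],"rot":[0,0,0]}]'
python3 - <<'E'
from h import *
m=cam('wrist');a=ctrl.get_image('wrist');np.save('w4.npy',a);np.save('w4m.npy',m,allow_pickle=True)
print(ctrl.get_obs()['qpos'])
D=Hg-50*X
u,v=proj(m,[D[0],D[1],80]);print(u,v)
u0,v0=int(max(0,u-50)),int(max(0,v-50));print(u0,v0)
save('w4',cv2.resize(a[v0:v0+100,u0:u0+100],(600,600),interpolation=2))
E
```

```text
t: 23.38
ee_pos: [565.8, -15.2, 241.2]
orientation: [3.097, 0.527, -0.002]
ft_force: [0.4, 0.1, 0.8]
width: 87.6
grasp_force: 0.0
t: 23.55
ee_pos: [567.7, -14.5, 240.1]
orientation: [3.096, 0.529, -0.003]
ft_force: [0.4, 0.0, -0.5]
width: 87.9
grasp_force: 0.0
[-4.60513933e-02  2.92952203e-01  1.71778604e+00 -5.72416336e-04
  1.13267638e+00  1.18632100e+00]
253.14418914857382 105.03484631892903
203 55
```

View pics/w4.png

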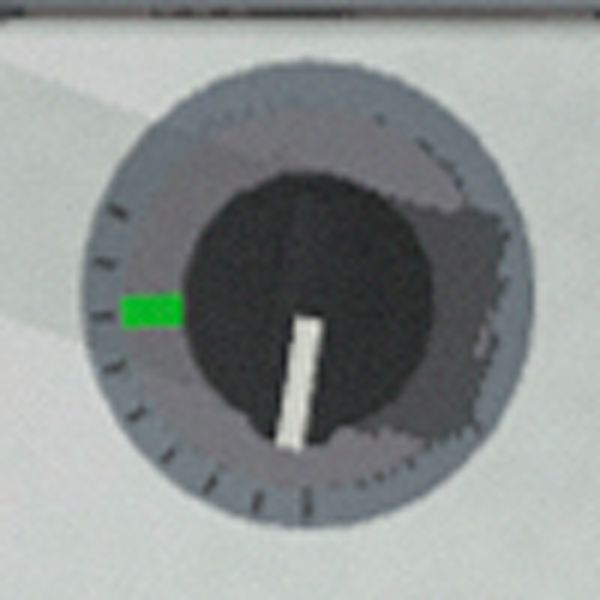

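Clear view (crop pixels): ring centre about (308,294), pointer (308,318)→(289,450), green mark (152,310). Converting to angles.

```bash
python3 - <<'E'
from h import *
m=np.load('w4m.npy',allow_pickle=True).item();a=np.load('w4.npy')
o=lambda u,v,z:onz(m,203+(u+.5)/6-.5,55+(v+.5)/6-.5,z)
c=o(308,294,63);g=o(152,310,63);p0=o(308,318,106);p1=o(289,450,106)
D=Hg-50*X
h=cv2.cvtColor(a,cv2.COLOR_RGB2HSV).astype(int);M=(abs(h[:,:,0]-60)<12)&(h[:,:,1]>120)&(h[:,:,2]>60)
v,u=np.argwhere(M).mean(0);g2=onz(m,u,v,63)
ang=lambda d:np.rad2deg(np.arctan2(d[1],d[0]))
for n,G in(('g',g),('gmask',g2)):print(n,G,ang(G-c),np.linalg.norm(G-c), ang(G-D),np.linalg.norm((G-D)[:2]))
print('c',c,'D',D,'p',p0,p1,ang(p1-p0),np.linalg.norm(p1-p0),'front dir',ang(-X))
w=ang(p1-p0)-ang(g2-c);print('turn cw deg',w,np.deg2rad(w))
E
```

```text
g [617.24855889  31.35694998  63.        ] 114.99688249277088 27.936867859458722 114.00231901374984 27.04561117715645
gmask [617.30035251  31.42318605  63.        ] 114.84341532109198 27.975113622584004 113.84523373534526 27.085153261810323
c [629.05381176   6.03690673  63.        ] D [628.25   6.65  60.5 ] p [627.64476501   5.69816876 106.        ] [607.20988831   1.74161731 106.        ] -169.04211589083525 20.814381687006332 front dir -160.91275549480238
turn cw deg -283.88553121192723 -4.954737218421259
```

Pointer must turn 76° clockwise (1.33 rad). j6 would overrun with this wrist branch, so I'll flip a half turn above the dial first, and at the end open the fingers only partly to stay clear of the cover.

```bash
python3 -m inch '[{"xyz":[0,0,0],"rot":[0,0,-0.12]},{"xyz":[0,0,0],"rot":[0,0,-0.24]},{"xyz":[0,0,0],"rot":[0,0,-0.36]},{"xyz":[0,0,0],"rot":[0,0,-0.48]},{"xyz":[0,0,0],"rot":[0,0,-0.6]},{"xyz":[0,0,0],"rot":[0,0,-0.72]},{"xyz":[0,0,0],"rot":[0,0,-0.84]},{"xyz":[0,0,0],"rot":[0,0,-0.96]},{"xyz":[0,0,0],"rot":[0,0,-1.08]},{"xyz":[0,0,0],"rot":[0,0,-1.2]},{"xyz":[0,0,0],"rot":[0,0,-1.32]},{"xyz":[0,0,0],"rot":[0,0,-1.44]}]'; python3 -m inch '[{"xyz":[0,0,0],"rot":[0,0,-0.12]},{"xyz":[0,0,0],"rot":[0,0,-0.24]},{"xyz":[0,0,0],"rot":[0,0,-0.36]},{"xyz":[0,0,0],"rot":[0,0,-0.48]},{"xyz":[0,0,0],"rot":[0,0,-0.6]},{"xyz":[0,0,0],"rot":[0,0,-0.72]},{"xyz":[0,0,0],"rot":[0,0,-0.84]},{"xyz":[0,0,0],"rot":[0,0,-0.96]},{"xyz":[0,0,0],"rot":[0,0,-1.08]},{"xyz":[0,0,0],"rot":[0,0,-1.2]},{"xyz":[0,0,0],"rot":[0,0,-1.32]},{"xyz":[0,0,0],"rot":[0,0,-1.44]}]'
python3 -c "
from h import *
print(ctrl.get_obs()['qpos'],rel([628.5,6.2,140],101))"
```

```text
t: 24.6
ee_pos: [567.4, -14.3, 239.5]
orientation: [-1.971, -2.445, 0.003]
ft_force: [0.4, -0.3, 0.4]
width: 87.9
grasp_force: 0.0
t: 25.6
ee_pos: [567.4, -14.4, 239.5]
orientation: [0.13, -3.137, 0.0]
ft_force: [0.0, 0.7, -0.4]
width: 87.8
grasp_force: 0.0
[-4.60404230e-02  2.93117762e-01  1.71840179e+00 -4.65187780e-04
  1.13240251e+00 -1.69965945e+00] ([-62.9, 15.4, 99.3], [0.0, -0.002, -0.109])
```

```bash
python3 -m inch '[{"xyz":[-20,5,10],"rot":[0,0,-0.05]},{"xyz":[-45,11,30],"rot":[0,0,-0.11]},{"xyz":[-63,15,60],"rot":[0,0,-0.11]},{"xyz":[-63,15,85],"rot":[0,0,-0.11]},{"xyz":[-63,15,99],"rot":[0,0,-0.11]},{"xyz":[-63,15,99],"rot":[0,0,-0.11]},{"xyz":[-63,15,99],"rot":[0,0,-0.11]},{"xyz":[-63,15,99],"rot":[0,0,-0.11]}]'
python3 -c "
from h import *
print(ctrl.get_obs()['qpos'],rel([628.5,6.2,82],101))"
```

```text
t: 26.27
ee_pos: [629.2, 5.2, 141.8]
orientation: [-0.293, 3.128, -0.0]
ft_force: [-0.1, -1.4, 0.2]
width: 87.8
grasp_force: 0.0
[-1.05146719e-02  4.93630987e-01  1.65962850e+00 -2.62333885e-04
  9.88267871e-01 -1.76790875e+00] ([0.5, 1.1, 59.8], [-0.0, 0.0, -0.005])
```

```bash
python3 -m inch '[{"xyz":[0,1,15],"rot":[0,0,0]},{"xyz":[0,1,30],"rot":[0,0,0]},{"xyz":[0,1,44],"rot":[0,0,0]},{"xyz":[0,1,54],"rot":[0,0,0]},{"xyz":[0,1,59],"rot":[0,0,0]},{"xyz":[0,1,59],"rot":[0,0,0]},{"xyz":[0,1,59],"rot":[0,0,0]}]' && python3 -m inch '[{"xyz":[0,0,0],"rot":[0,0,0]},{"xyz":[0,0,0],"rot":[0,0,0]},{"xyz":[0,0,0],"rot":[0,0,0]},{"xyz":[0,0,0],"rot":[0,0,0]},{"xyz":[0,0,0],"rot":[0,0,0]},{"xyz":[0,0,0],"rot":[0,0,0]},{"xyz":[0,0,0],"rot":[0,0,0]},{"xyz":[0,0,0],"rot":[0,0,0]},{"xyz":[0,0,0],"rot":[0,0,0]},{"xyz":[0,0,0],"rot":[0,0,0]},{"xyz":[0,0,0],"rot":[0,0,0]},{"xyz":[0,0,0],"rot":[0,0,0]}]' 255
python3 -c "
from h import *
o=ctrl.get_obs();y=rot(o['orientation'])[:,1];print(np.rad2deg(np.arctan2(y[1],y[0])),rel([628.5,6.2,82],24.9))"
```

```text
t: 26.85
ee_pos: [628.6, 6.0, 82.9]
orientation: [-0.292, 3.128, -0.0]
ft_force: [-0.1, 1.2, -0.2]
width: 87.5
grasp_force: 0.0
t: 27.85
ee_pos: [628.1, 6.0, 82.1]
orientation: [0.292, -3.127, 0.0]
ft_force: [0.2, 0.7, -0.9]
width: 11.2
grasp_force: 0.0
100.68381662308684 ([-0.5, 0.1, 0.1], [-0.0, -0.001, 1.323])
```

```bash
python3 -m inch '[{"xyz":[0,0,0],"rot":[0,0,0]},{"xyz":[0,0,0],"rot":[0,0,0]},{"xyz":[0,0,0],"rot":[0,0,0]},{"xyz":[0,0,0],"rot":[0,0,0]}]'; python3 -m inch '[{"xyz":[0,0,0],"rot":[0,0,0.06]},{"xyz":[0,0,0],"rot":[0,0,0.14]},{"xyz":[0,0,0],"rot":[0,0,0.24]},{"xyz":[0,0,0],"rot":[0,0,0.34]},{"xyz":[0,0,0],"rot":[0,0,0.44]},{"xyz":[0,0,0],"rot":[0,0,0.54]},{"xyz":[0,0,0],"rot":[0,0,0.64]},{"xyz":[0,0,0],"rot":[0,0,0.72]},{"xyz":[0,0,0],"rot":[0,0,0.76]},{"xyz":[0,0,0],"rot":[0,0,0.76]},{"xyz":[0,0,0],"rot":[0,0,0.76]}]'
python3 -c "
from h import *
o=ctrl.get_obs();y=rot(o['orientation'])[:,1];print(np.rad2deg(np.arctan2(y[1],y[0])),rel([628.5,6.2,82],24.9))"
```

```text
t: 28.18
ee_pos: [628.1, 6.0, 82.2]
orientation: [0.292, -3.127, 0.0]
ft_force: [-0.2, -0.9, -1.2]
width: 0.4
grasp_force: 0.0
t: 29.1
ee_pos: [628.1, 6.0, 82.1]
orientation: [-0.886, -3.013, 0.0]
ft_force: [-0.2, -0.3, 0.4]
width: 0.3
grasp_force: 0.0
57.21685566135576 ([-0.2, 0.4, 0.1], [-0.001, -0.0, 0.564])
```

The fingers shut fully, so the bar was missed. Rising straight up to measure what happened.

```bash
python3 -m inch '[{"xyz":[0,0,-15],"rot":[0,0,0]},{"xyz":[0,0,-35],"rot":[0,0,0]},{"xyz":[0,0,-60],"rot":[0,0,0]},{"xyz":[0,0,-90],"rot":[0,0,0]},{"xyz":[0,0,-120],"rot":[0,0,0]},{"xyz":[0,0,-120],"rot":[0,0,0]},{"xyz":[0,0,-120],"rot":[0,0,0]},{"xyz":[0,0,-120],"rot":[0,0,0]}]'
cat > dial.py <<'E'
from h import *
def look():
    m=cam('wrist');a=ctrl.get_image('wrist');h=cv2.cvtColor(a,cv2.COLOR_RGB2HSV).astype(int)
    M=(abs(h[:,:,0]-60)<12)&(h[:,:,1]>120)&(h[:,:,2]>60);v,u=np.argwhere(M).mean(0);g=onz(m,u,v,63)
    # pointer: bright low-saturation blob enclosed by dark bar, near projected dial top
    pu,pv=proj(m,[628.5,6.2,106]);W=((h[:,:,1]<50)&(h[:,:,2]>140)).astype(np.uint8)
    n,l,st,c=cv2.connectedComponentsWithStats(W);out=[]
    for i in range(1,n):
        if 10<st[i,4]<600 and np.hypot(*(c[i]-[pu,pv]))<45:
            r=cv2.fitLine(np.argwhere(l==i)[:,::-1].astype(np.float32),2,0,.01,.01).ravel()
            pts=np.argwhere(l==i)[:,::-1];t=(pts-r[2:])@r[:2];e=[r[2:]+k*r[:2] for k in(t.min(),t.max())]
            out.append((st[i].tolist(),[onz(m,*q,106).round(1).tolist() for q in e]))
    return m,a,g,(u,v),(pu,pv),out
if __name__=='__main__':
    m,a,g,uv,p,out=look();print('green',g,uv,'dial px',p);[print(x) for x in out]
    o=ctrl.get_obs();print(o['ee_pos'],o['width'])
    np.save('w5.npy',a)
E
python3 dial.py
```

```text
t: 29.77
ee_pos: [627.6, 6.0, 201.6]
orientation: [-0.887, -3.012, 0.001]
ft_force: [-0.3, 0.2, -1.1]
width: 0.4
grasp_force: 0.0
green [616.99954554  31.27478285  63.        ] (np.float64(268.4918032786885), np.float64(149.9344262295082)) dial px (np.float64(253.60832167941487), np.float64(184.63143423259714))
([236, 157, 4, 4, 12], [[601.0, 5.4, 106.0], [600.8, 8.6, 106.0]])
([235, 166, 19, 20, 106], [[606.6, 1.8, 106.0], [627.2, 5.4, 106.0]])
[627.18531995   6.02289553 200.83802512] 0.18680187090230102
```

```bash
python3 -m inch '[{"xyz":[0,0,0],"rot":[0,0,-0.12]},{"xyz":[0,0,0],"rot":[0,0,-0.24]},{"xyz":[0,0,0],"rot":[0,0,-0.36]},{"xyz":[0,0,0],"rot":[0,0,-0.48]},{"xyz":[0,0,0],"rot":[0,0,-0.6]},{"xyz":[0,0,0],"rot":[0,0,-0.72]},{"xyz":[0,0,0],"rot":[0,0,-0.75]},{"xyz":[0,0,0],"rot":[0,0,-0.75]},{"xyz":[0,0,0],"rot":[0,0,-0.75]}]' 0
python3 dial.py; python3 - <<'E'
from h import *
S=ctrl.get_image('scene');ms=cam('scene')
# independent check of the green mark and dark bar from the fixed camera
h=cv2.cvtColor(S,cv2.COLOR_RGB2HSV).astype(int);M=(abs(h[:,:,0]-60)<14)&(h[:,:,1]>100)&(h[:,:,2]>50)
p=np.argwhere(M);print('green px',len(p),p.mean(0)[::-1],onz(ms,*p.mean(0)[::-1],63))
o=ctrl.get_obs();y=rot(o['orientation'])[:,1];print(o['width'],np.rad2deg(np.arctan2(y[1],y[0])),rel([628,6,77],101))
E
```

```text
t: 30.57
ee_pos: [627.3, 6.0, 200.6]
orientation: [0.275, -3.126, -0.0]
ft_force: [-0.5, -0.0, 0.4]
width: 57.2
grasp_force: 0.0
green [616.95964284  31.13778499  63.        ] (np.float64(279.01724137931035), np.float64(166.77586206896552)) dial px (np.float64(252.62577689706353), np.float64(185.60811611682212))
([250, 152, 4, 3, 12], [[600.0, -1.1, 106.0], [599.6, 1.4, 106.0]])
([250, 161, 5, 24, 101], [[606.7, 1.5, 106.0], [627.2, 5.1, 106.0]])
([207, 210, 107, 18, 304], [[674.5, -28.6, 106.0], [642.3, 64.5, 106.0]])
[627.4942524    6.03781731 200.8975988 ] 60.77497591948509
green px 50 [277.04  72.64] [  25.04200556 -420.00849944   63.        ]
64.69170182544701 100.04717808202437 ([-0.6, -0.1, 124.2], [0.0, -0.002, -0.017])
```

```bash
python3 -m inch '[{"xyz":[0,0,30],"rot":[0,0,-0.017]},{"xyz":[0,0,60],"rot":[0,0,-0.017]},{"xyz":[0,0,85],"rot":[0,0,-0.017]},{"xyz":[0,0,105],"rot":[0,0,-0.017]},{"xyz":[0,0,117],"rot":[0,0,-0.017]},{"xyz":[0,0,123],"rot":[0,0,-0.017]},{"xyz":[0,0,124],"rot":[0,0,-0.017]},{"xyz":[0,0,124],"rot":[0,0,-0.017]},{"xyz":[0,0,124],"rot":[0,0,-0.017]}]' && python3 -m inch '[{"xyz":[0,0,0],"rot":[0,0,0]},{"xyz":[0,0,0],"rot":[0,0,0]},{"xyz":[0,0,0],"rot":[0,0,0]},{"xyz":[0,0,0],"rot":[0,0,0]},{"xyz":[0,0,0],"rot":[0,0,0]},{"xyz":[0,0,0],"rot":[0,0,0]},{"xyz":[0,0,0],"rot":[0,0,0]},{"xyz":[0,0,0],"rot":[0,0,0]},{"xyz":[0,0,0],"rot":[0,0,0]},{"xyz":[0,0,0],"rot":[0,0,0]},{"xyz":[0,0,0],"rot":[0,0,0]}]' 255;  python3 -m inch '[{"xyz":[0,0,0],"rot":[0,0,0]},{"xyz":[0,0,0],"rot":[0,0,0]}]';  python3 -m inch '[{"xyz":[0,0,0],"rot":[0,0,0]},{"xyz":[0,0,0],"rot":[0,0,0]}]'
```

```text
t: 31.42
ee_pos: [629.1, 6.0, 79.4]
orientation: [-0.303, 3.125, -0.0]
ft_force: [-0.5, -0.2, 0.6]
width: 87.9
grasp_force: 0.0
t: 32.33
ee_pos: [628.1, 6.0, 78.1]
orientation: [0.303, -3.126, 0.0]
ft_force: [-0.4, -0.6, 0.7]
width: 18.2
grasp_force: 0.0
t: 32.5
ee_pos: [628.2, 5.6, 78.1]
orientation: [0.303, -3.126, 0.001]
ft_force: [0.3, -3.4, -0.6]
width: 13.2
grasp_force: 30.0
t: 32.67
ee_pos: [628.1, 5.6, 78.2]
orientation: [0.303, -3.126, 0.001]
ft_force: [1.2, -4.1, -0.8]
width: 13.2
grasp_force: 30.0
```

Now gripped (13 mm, 30 N). Turn clockwise.

```bash
python3 -m inch '[{"xyz":[0,0,0],"rot":[0,0,0.05]},{"xyz":[0,0,0],"rot":[0,0,0.12]},{"xyz":[0,0,0],"rot":[0,0,0.2]},{"xyz":[0,0,0],"rot":[0,0,0.28]},{"xyz":[0,0,0],"rot":[0,0,0.36]},{"xyz":[0,0,0],"rot":[0,0,0.44]},{"xyz":[0,0,0],"rot":[0,0,0.52]},{"xyz":[0,0,0],"rot":[0,0,0.6]},{"xyz":[0,0,0],"rot":[0,0,0.68]},{"xyz":[0,0,0],"rot":[0,0,0.76]},{"xyz":[0,0,0],"rot":[0,0,0.8]},{"xyz":[0,0,0],"rot":[0,0,0.8]}]'
python3 -c "
from h import *
o=ctrl.get_obs();y=rot(o['orientation'])[:,1];print(o['moment'],np.rad2deg(np.arctan2(y[1],y[0])),rel([628.2,6,78],24.9))"
```

```text
t: 33.67
ee_pos: [628.1, 5.3, 78.2]
orientation: [-0.941, -2.997, 0.002]
ft_force: [0.4, -5.9, -1.0]
width: 13.1
grasp_force: 30.0
[-0.94522519 -0.04634989  0.0166021 ] 55.130521082111756 ([0.3, 0.7, 0.2], [-0.001, 0.0, 0.528])
```

```bash
python3 -m inch '[{"xyz":[0,0,0],"rot":[0,0,0.06]},{"xyz":[0,0,0],"rot":[0,0,0.13]},{"xyz":[0,0,0],"rot":[0,0,0.2]},{"xyz":[0,0,0],"rot":[0,0,0.26]},{"xyz":[0,0,0],"rot":[0,0,0.3]},{"xyz":[0,0,0],"rot":[0,0,0.3]}]'; python3 -m inch '[{"xyz":[0,0,0],"rot":[0,0,0.05]},{"xyz":[0,0,0],"rot":[0,0,0.1]},{"xyz":[0,0,0],"rot":[0,0,0.15]},{"xyz":[0,0,0],"rot":[0,0,0.2]},{"xyz":[0,0,0],"rot":[0,0,0.23]},{"xyz":[0,0,0],"rot":[0,0,0.23]},{"xyz":[0,0,0],"rot":[0,0,0.23]}]'
python3 -c "
from h import *
o=ctrl.get_obs();y=rot(o['orientation'])[:,1];print(o['moment'],np.rad2deg(np.arctan2(y[1],y[0])),rel([628.2,6,78],24.9))"
```

```text
t: 34.17
ee_pos: [628.0, 5.2, 78.1]
orientation: [-1.378, -2.823, 0.002]
ft_force: [0.2, -5.3, 0.6]
width: 13.1
grasp_force: 30.0
t: 34.75
ee_pos: [628.0, 5.1, 78.2]
orientation: [-1.691, -2.648, 0.002]
ft_force: [0.1, -5.8, 0.2]
width: 13.3
grasp_force: 30.0
[-1.20252101  0.07112512  0.08790472] 24.884793692110456 ([0.7, 0.6, 0.2], [-0.001, 0.001, -0.0])
```

```bash
python3 -m inch '[{"xyz":[0,0,0],"rot":[0,0,0]},{"xyz":[0,0,0],"rot":[0,0,0]},{"xyz":[0,0,0],"rot":[0,0,0]},{"xyz":[0,0,0],"rot":[0,0,0]},{"xyz":[0,0,0],"rot":[0,0,0]},{"xyz":[0,0,0],"rot":[0,0,0]}]' 170; python3 -m inch '[{"xyz":[0,0,-15],"rot":[0,0,0]},{"xyz":[0,0,-35],"rot":[0,0,0]},{"xyz":[0,0,-60],"rot":[0,0,0]},{"xyz":[0,0,-90],"rot":[0,0,0]},{"xyz":[0,0,-120],"rot":[0,0,0]},{"xyz":[0,0,-120],"rot":[0,0,0]},{"xyz":[0,0,-120],"rot":[0,0,0]},{"xyz":[0,0,-120],"rot":[0,0,0]}]'
python3 dial.py
```

```text
t: 35.25
ee_pos: [628.1, 6.2, 78.2]
orientation: [-1.69, -2.647, 0.0]
ft_force: [0.1, -0.3, -1.0]
width: 29.4
grasp_force: 0.0
t: 35.92
ee_pos: [627.6, 6.1, 197.6]
orientation: [-1.69, -2.647, 0.001]
ft_force: [0.2, -0.2, -0.3]
width: 29.3
grasp_force: 0.0
green [616.94596948  31.52595931  63.        ] (np.float64(254.13846153846154), np.float64(145.6153846153846)) dial px (np.float64(254.0235967611751), np.float64(185.48150270055595))
([251, 153, 4, 3, 12], [[614.4, 30.6, 106.0], [616.7, 31.6, 106.0]])
([251, 162, 4, 24, 96], [[618.4, 24.8, 106.0], [627.1, 6.0, 106.0]])
[627.157377     6.09711268 196.84456599] 29.60313247562402
```

The pointer reads 114.8° against 114.4° for the green mark, so it is on it. Backing away and checking the rest numerically.

```bash
python3 -m inch '[{"xyz":[0,0,-30],"rot":[0,0,0]},{"xyz":[0,0,-60],"rot":[0,0,0]},{"xyz":[0,0,-80],"rot":[0,0,0]},{"xyz":[0,-30,-80],"rot":[0,0,0]},{"xyz":[0,-60,-80],"rot":[0,0,0]},{"xyz":[0,-90,-80],"rot":[0,0,0]},{"xyz":[0,-90,-80],"rot":[0,0,0]},{"xyz":[0,-90,-80],"rot":[0,0,0]}]'
python3 - <<'E'
from h import *
ms,mb=cam('scene'),cam('side')
S=ctrl.get_image('scene');B=ctrl.get_image('side')
for I0,I1,m,n in((np.load('scene.npy'),S,ms,'scene'),(np.load('side.npy'),B,mb,'side')):
    for nm,P,r,z in(('jar',(391,47),30,50),('flask',(729,-240),40,60),('beaker',(700,240),40,95),('coil',(543,241),28,44)):
        u,v=map(int,proj(m,(*P,z)));w=28
        if w<=u<512-w and w<=v<384-w:
            T=cv2.cvtColor(I0[v-20:v+20,u-20:u+20],6);A=cv2.cvtColor(I1[v-w:v+w,u-w:u+w],6)
            q=cv2.minMaxLoc(cv2.matchTemplate(A,T,cv2.TM_CCOEFF_NORMED));print(n,nm,'shift',np.subtract(q[3],(w-20,)*2),round(q[1],2))
    h=cv2.cvtColor(I1,cv2.COLOR_RGB2HSV).astype(int);M=(h[:,:,0]<14)&(h[:,:,1]>170)&(h[:,:,2]>110)
    k,l,st,c=cv2.connectedComponentsWithStats(M.astype(np.uint8));print(n,'orange',[c[i].round().tolist() for i in range(1,k) if st[i,4]>15],'tongue@1.9 expected',proj(m,Hg+87*X+102*Z))
o=ctrl.get_obs();print(o['t'],o['ee_pos'],o['ft_force'])
E
```

```text
t: 36.63
ee_pos: [545.2, -32.2, 277.1]
orientation: [-1.691, -2.645, 0.002]
ft_force: [0.2, 0.6, -0.6]
width: 29.4
grasp_force: 0.0
scene jar shift [0 0] 0.83
scene flask shift [0 0] 0.83
scene beaker shift [0 0] 0.97
scene coil shift [ 8 -8] 0.23
scene orange [[194.0, 217.0]] tongue@1.9 expected (np.float64(193.19278756173418), np.float64(217.52236253782075))
side jar shift [0 0] 0.99
side flask shift [0 0] 1.0
side beaker shift [0 0] 0.99
side coil shift [-8  7] 0.2
side orange [[307.0, 129.0]] tongue@1.9 expected (np.float64(308.1831504983596), np.float64(126.74936252989329))
36.7333 [547.06387548 -31.66349529 277.54753166] [-0.11531079 -0.40568497 -0.51188773]
```

Bystanders have not moved, the cover is open on its stop, and the pointer is on the mark. Handing in.

```bash
python3 -c "
from workcell import ctrl
print(ctrl.close_job())"
```

```text
the job is handed in; nothing more can be done
None
```

The job is handed in at about 37 s: the coil stands flat on the far mat, the cover is propped open on its stop, the dial pointer is within about 1° of the green mark, and the flask, beaker and jar did not move. My first close on the dial missed the bar, and the second gripped it lower and turned it. I checked the coil by eye only after setting it down, not again at the end.

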